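# Change over the cool brazing jig and mix the flux

### The job

Change over the V-block jig that has the green marker; the jig with the red marker is still hot, so leave it and its piece alone. Take the finished piece off the green-marked jig and lay it in the blue tray, then lay every raw copper tube in that jig, each level in its own pair of notches. When the jig is loaded, hold the flux jar upright on the mixer's sprung head, pressed fully down for about two seconds, then stand the jar on the cork mat and let go of it. Do not knock the other things about.

Things in the scene. Friction and masses are not known exactly. Their poses are not given: they have to be found in the camera images.
- jig_a: Fixed jig: base 100 x 196 x 8 mm, two aluminium rails 14 mm thick at x = -38 and 38 mm, each with four V notches at y = -69, -23, 23, 69 mm (bottoms 34, ridges 57 mm up). Tubes lie along x across both rails; a seated tube's axis is 46.7 mm above the table. x points roughly away from the robot. Origin: centre of the underside; its marker stands 105 mm from it along +x.
- jig_b: Fixed jig: base 100 x 196 x 8 mm, two aluminium rails 14 mm thick at x = -38 and 38 mm, each with four V notches at y = -69, -23, 23, 69 mm (bottoms 34, ridges 57 mm up). Tubes lie along x across both rails; a seated tube's axis is 46.7 mm above the table. x points roughly away from the robot. Origin: centre of the underside; its marker stands 105 mm from it along +x.
- green_marker: Fixed stand 63 mm tall with a black foot and a green disc of 38 mm on top: the jig it stands beside is cool. Origin: centre of its foot on the table. It stands about 105 mm from its jig's centre, on the side away from the robot.
- red_marker: Same stand with a red disc: the jig it stands beside is still hot. Origin: centre of its foot on the table.
- finished_a: Finished piece: same size and shape as the raw tubes (18 mm diameter, 132 mm long, 28 mm square end flanges, 160 g), but a dark tube with brass flanges and two narrow brass bands. Origin: middle of the tube on its axis; x along the tube. Starts seated in jig_a, in the notch at y = -23 mm.
- finished_b: Finished piece: same size and shape as the raw tubes (18 mm diameter, 132 mm long, 28 mm square end flanges, 160 g), but a dark tube with brass flanges and two narrow brass bands. Origin: middle of the tube on its axis; x along the tube. Starts seated in jig_b, in the notch at y = +23 mm.
- tube1: Loose raw copper tube, 18 mm diameter, 132 mm long overall, 160 g, with a 28 mm square flange 6 mm thick at each end (so it does not roll; the flanges hang outside the jig's rails with about 15 mm play each way). Origin: middle of the tube on its axis, 14 mm above the table when lying there; x runs along the tube. May be absent.
- tube2: Loose raw copper tube, 18 mm diameter, 132 mm long overall, 160 g, with a 28 mm square flange 6 mm thick at each end (so it does not roll; the flanges hang outside the jig's rails with about 15 mm play each way). Origin: middle of the tube on its axis, 14 mm above the table when lying there; x runs along the tube. May be absent.
- tube3: Loose raw copper tube, 18 mm diameter, 132 mm long overall, 160 g, with a 28 mm square flange 6 mm thick at each end (so it does not roll; the flanges hang outside the jig's rails with about 15 mm play each way). Origin: middle of the tube on its axis, 14 mm above the table when lying there; x runs along the tube. May be absent.
- tube4: Loose raw copper tube, 18 mm diameter, 132 mm long overall, 160 g, with a 28 mm square flange 6 mm thick at each end (so it does not roll; the flanges hang outside the jig's rails with about 15 mm play each way). Origin: middle of the tube on its axis, 14 mm above the table when lying there; x runs along the tube. May be absent.
- tray: Fixed open blue tray 170 x 90 x 30 mm (long side along its x), walls and floor about 4 mm. Origin: centre of the underside, on the table.
- mixer: Fixed white flux mixer, 110 x 110 mm, housing 56 mm tall with a collar of 68 mm diameter to 64 mm. Origin: centre of the underside, on the table. The sprung head is on its vertical centre line.
- head_top (a point): Centre of the top face of the mixer's sprung head, a black rubber disc of 60 mm diameter; 86 mm above the table when not pressed.
- mixer_head (a joint): Travel of the sprung head downward, m: 0 = up, 0.009 = fully depressed against its stop. It starts to move at about 5 N and takes about 12 N to reach the stop.
- jar: Loose closed flux jar, upright cylinder, amber with a blue lid, 48 mm diameter (lid 47 mm), 64 mm tall (lid from 50 mm up), about 0.2 kg. Origin: centre of its underside; z up through the lid.
- mat: Fixed round cork mat, 80 mm diameter, 4 mm thick. Origin: centre of its underside, on the table.
- coupling1: Bystander: loose brass coupling, 28 mm diameter, 26 mm tall. Origin: centre of underside.
- coupling2: Bystander: loose brass coupling, 28 mm diameter, 26 mm tall. Origin: centre of underside.
- firebrick: Bystander: loose terracotta brick piece 40 x 90 x 30 mm. Origin: centre of underside.
Mind the look-alikes: they are no part of the job. What is shaped like the tube3 but purple is not meant.

How it is judged:
On the way, in this order (a step that is already met when the one before it is completed fails the run):
1. the finished piece of the green-marked jig lies in the tray and every raw tube is seated level in that jig (((horizontal distance between green_marker and jig_a below 0.17 m and (x of finished_a in the frame of tray between -0.03 and 0.03 m and y of finished_a in the frame of tray between -0.04 and 0.04 m and z of finished_a in the frame of tray below 0.032 m) and (z of finished_b in the frame of jig_b between 0.042 and 0.051 m and x of finished_b in the frame of jig_b between -0.02 and 0.02 m and y of finished_b in the frame of jig_b between -0.085 and 0.085 m and angle between the x axis of finished_b and the x axis of jig_b, either way round below 0.06 rad and angle between finished_b's own x axis and vertical between 1.531 and 1.611 rad) and (z of tube1 in the frame of jig_a between 0.042 and 0.051 m and x of tube1 in the frame of jig_a between -0.02 and 0.02 m and y of tube1 in the frame of jig_a between -0.085 and 0.085 m and angle between the x axis of tube1 and the x axis of jig_a, either way round below 0.06 rad and angle between tube1's own x axis and vertical between 1.531 and 1.611 rad) and (z of tube2 in the frame of jig_a between 0.042 and 0.051 m and x of tube2 in the frame of jig_a between -0.02 and 0.02 m and y of tube2 in the frame of jig_a between -0.085 and 0.085 m and angle between the x axis of tube2 and the x axis of jig_a, either way round below 0.06 rad and angle between tube2's own x axis and vertical between 1.531 and 1.611 rad) and (z of tube3 in the frame of jig_a between 0.042 and 0.051 m and x of tube3 in the frame of jig_a between -0.02 and 0.02 m and y of tube3 in the frame of jig_a between -0.085 and 0.085 m and angle between the x axis of tube3 and the x axis of jig_a, either way round below 0.06 rad and angle between tube3's own x axis and vertical between 1.531 and 1.611 rad) and (z of tube4 in the frame of jig_a between 0.042 and 0.051 m and x of tube4 in the frame of jig_a between -0.02 and 0.02 m and y of tube4 in the frame of jig_a between -0.085 and 0.085 m and angle between the x axis of tube4 and the x axis of jig_a, either way round below 0.06 rad and angle between tube4's own x axis and vertical between 1.531 and 1.611 rad)) or (horizontal distance between green_marker and jig_b below 0.17 m and (x of finished_b in the frame of tray between -0.03 and 0.03 m and y of finished_b in the frame of tray between -0.04 and 0.04 m and z of finished_b in the frame of tray below 0.032 m) and (z of finished_a in the frame of jig_a between 0.042 and 0.051 m and x of finished_a in the frame of jig_a between -0.02 and 0.02 m and y of finished_a in the frame of jig_a between -0.085 and 0.085 m and angle between the x axis of finished_a and the x axis of jig_a, either way round below 0.06 rad and angle between finished_a's own x axis and vertical between 1.531 and 1.611 rad) and (z of tube1 in the frame of jig_b between 0.042 and 0.051 m and x of tube1 in the frame of jig_b between -0.02 and 0.02 m and y of tube1 in the frame of jig_b between -0.085 and 0.085 m and angle between the x axis of tube1 and the x axis of jig_b, either way round below 0.06 rad and angle between tube1's own x axis and vertical between 1.531 and 1.611 rad) and (z of tube2 in the frame of jig_b between 0.042 and 0.051 m and x of tube2 in the frame of jig_b between -0.02 and 0.02 m and y of tube2 in the frame of jig_b between -0.085 and 0.085 m and angle between the x axis of tube2 and the x axis of jig_b, either way round below 0.06 rad and angle between tube2's own x axis and vertical between 1.531 and 1.611 rad) and (z of tube3 in the frame of jig_b between 0.042 and 0.051 m and x of tube3 in the frame of jig_b between -0.02 and 0.02 m and y of tube3 in the frame of jig_b between -0.085 and 0.085 m and angle between the x axis of tube3 and the x axis of jig_b, either way round below 0.06 rad and angle between tube3's own x axis and vertical between 1.531 and 1.611 rad) and (z of tube4 in the frame of jig_b between 0.042 and 0.051 m and x of tube4 in the frame of jig_b between -0.02 and 0.02 m and y of tube4 in the frame of jig_b between -0.085 and 0.085 m and angle between the x axis of tube4 and the x axis of jig_b, either way round below 0.06 rad and angle between tube4's own x axis and vertical between 1.531 and 1.611 rad))) and linear speed of each of tube1, tube2, tube3, tube4 below 0.02 m/s), for 0.2 s.
2. the jar presses the mixer's head fully down, upright, for over a second (value of joint mixer_head above 0.0075 m and contact force between jar and mixer_head above 3 N and angle between jar's own z axis and vertical below 0.2 rad), for 1.2 s.
At the end, for the whole second after the job is handed in: Every raw tube seated in the green-marked jig (height within 5 mm, level within 0.04 rad, aligned within 0.06 rad, within 20 mm of the middle); its finished piece in the tray, the other still seated in its jig; jar upright on the mat (within 25 mm of centre); all at rest (all of step 1 and horizontal distance between jar and mat below 0.025 m and angle between jar's own z axis and vertical below 0.1 rad and height (world z) of jar below 0.012 m and linear speed of each of jar, finished_a, finished_b below 0.02 m/s); the robot touches nothing.
It fails at once if the finished piece of the red-marked (hot) jig is moved more than 15 mm ((horizontal distance between red_marker and jig_a below 0.17 m and distance of finished_a from where it was at the start of the episode above 0.015 m) or (horizontal distance between red_marker and jig_b below 0.17 m and distance of finished_b from where it was at the start of the episode above 0.015 m)).
It fails at once if a bystander is knocked more than 60 mm away (distance of any of coupling1, coupling2, firebrick from where it was at the start of the episode above 0.06 m).
Of tube1, tube2, tube3, tube4 only 2 to 4 are there at a start; the rules pass over those that are not, and their reading is None.
At some moment in a run one of tube1, tube2, tube3, tube4, jar may be knocked a few centimetres aside while the robot is not near it.
It also fails if it takes over 210 s, if anything falls off the work surface, if the arm or the gripper's body presses on something with over 40 N, if the wrist force passes 120 N, or if a joint passes its speed limit or range.

### The arm

A 7-joint arm with a two-finger parallel gripper is mounted at the origin on the work surface. World frame = base frame: x ahead of the robot, y to its left, z up, the work surface at z = 0. Lengths are in m, angles in rad, forces in N, time in s.
With the tool pointing down it reaches from about 0.4 to 0.875 m from the base axis. Payload 4.4 kg.
Tool frame: the origin (TCP) lies midway between the tips of the shut fingers; the grasp point (between the pads) lies 19 mm behind it; z points along the fingers, y is the line along which they close (so a half turn about z gives the same grasp; the last joint's range is limited). The gripper opens to 85 mm and grips with 20 to 120 N. Pads are 22 mm wide; open, the fingers measure 114 mm over their backs; the gripper's body (76 mm by 85 mm) begins 54 mm behind the grasp point. The pads swing forward as they close: fully open they stand 13 mm farther back than shut.
Start: joints at [1.15, 0.628, 0.038, 1.517, -0.027, 0.996, -0.02], TCP at [0.226, -0.61, 0.231] pointing down, gripper open.
Joint ranges: [-3.06, 3.06], [-0.37, 2.12], [-1.25, 1.32], [0.18, 2.47], [-1.1, 4.24], [0.23, 1.98], [-2.94, 2.94]. Speed limits (rad/s): [2.57, 2.57, 3.14, 3.14, 3.14, 3.14, 3.14].

### API

Orientations are given as a rotation vector (axis times angle).
In Python, from workcell import observe, grab_frame, camera_model, finish_job gives the robot as it stands.
- The arm moves only by the shell command python3 -m creep 'ROWS' [FORCE]. ROWS is JSON, a list of rows, each a list of 7 numbers: the shift along the tool's x, y, z in units of 20 cm (1.0 is 20 cm), then the turn, a rotation vector about the tool's x, y, z in units of pi rad (1.0 is pi rad), then the opening, from 0 (shut) to 1 (fully open). In form: [[dx, dy, dz, rx, ry, rz, fingers], ...]. A call has 1 to 5 rows; each row shifts and turns the commanded pose from where the row before left it, along the tool's axes as they then stand; what a row does not reach is not made up. A row lasts 1/8 s, in which the tool goes at most 62.5 mm and 10.7 degrees, less where a joint would pass 70% of its speed; a pose out of reach is approached as far as the arm can. A call with a number of a shift or a turn outside -1 to 1 is refused whole. A call with a gripper value outside its range is refused whole. The fingers move at their own pace and stop on an object; FORCE is the grip in N (left out, the last holds). Time passes only in rows, so rows that do not move let the fingers close. It gives the time, the measured TCP pose, the force, the opening and the grip force at its end, in the units of the state.
- observe(): the state, without advancing time (a new reading comes with each control period).
- grab_frame(name): name is "scene" or "top" or "wrist"; returns the picture (384x512x3 uint8, red, green, blue); there is no depth.
- camera_model(name): a dict with "K" (3x3 intrinsics, pixels), "origin" and "attitude" of the camera in the world; the wrist camera has in their place "tool_from_camera" (4x4, takes a point from camera to tool coordinates, whose origin is the TCP and whose axes are the flange's). Camera axes: x right, y down, z forward; pixel columns grow to the right and rows downward; lengths in m; the calibration is good to about 2 mm. A picture is of the moment at which its call begins: read the wrist's pose just before it. camera_model takes no time and is no camera call.
- finish_job(): hands the job in; it is judged then, once.
The state is a dict: "time": time; "qpos": joint angles; "joint_velocities": joint speeds; "joint_torque": joint torques, N m; "tool_pos": TCP position; "orientation": TCP orientation; "contact_force": force on the tool from outside, world axes, zero at the start; "wrist_torque": the same for the moment, N m; "finger_gap": finger opening in m; "grip_force": force on a finger pad.
Only numpy, scipy, OpenCV 4.12 (cv2) and the standard library are available. Lean on these libraries where they do the work, as an engineer would, in place of code of your own. Each camera call takes 0.05 s, during which the arm holds its last target. There are 200 camera calls.

## Working session

There is one attempt and no reset: what is moved stays moved. The work goes in short steps, Python scripts to look and compute and a shell command to move; the robot and the scene stay as the last step left them, time stands still between calls to the robot, and variables do not carry over. Pictures are saved under pics/ and viewed, at most 16 in all, crops included, and the job is handed in when it is done.

```bash
mkdir -p pics; ls; python3 - <<'E'
from workcell import observe, grab_frame, camera_model
import cv2,numpy as np
np.set_printoptions(precision=4,suppress=True)
print(observe())
for n in("scene","top","wrist"):
    print(n,camera_model(n)); 
    im=grab_frame(n); np.save(f"pics/{n}0.npy",im); cv2.imwrite(f"pics/{n}0.png",im[:,:,::-1])
E
```

```text
pics
{'time': 0.0, 'qpos': array([ 1.1502,  0.6294,  0.0384,  1.5184, -0.027 ,  0.9963, -0.02  ]), 'joint_velocities': array([-0.0006, -0.0002,  0.0001,  0.0009, -0.0001,  0.0008,  0.0006]), 'joint_torque': array([ -0.0003, -56.3411,   1.2263, -19.3449,   0.0111,   0.0104,
         0.    ]), 'tool_pos': array([ 0.2256, -0.6089,  0.2304]), 'orientation': array([-3.0904, -0.5541,  0.0006]), 'contact_force': array([ 0.2327,  0.2863, -0.0696]), 'wrist_torque': array([-0.0388,  0.0209, -0.0124]), 'grip_force': 0.0, 'finger_gap': 0.08575605160490746}
scene {'K': array([[460.2151,   0.    , 252.7078],
       [  0.    , 460.2151, 187.4018],
       [  0.    ,   0.    ,   1.    ]]), 'origin': array([1.2752, 0.4756, 0.7792]), 'attitude': array([-1.2369, -2.1643,  1.0728])}
top {'K': array([[473.2492,   0.    , 256.4092],
       [  0.    , 473.2492, 193.0896],
       [  0.    ,   0.    ,   1.    ]]), 'origin': array([ 0.3404, -0.0105,  1.3514]), 'attitude': array([-2.141 ,  2.1721, -0.1421])}
wrist {'K': array([[313.9507,   0.    , 249.8427],
       [  0.    , 313.9507, 191.7192],
       [  0.    ,   0.    ,   1.    ]]), 'tool_from_camera': array([[-0.0011, -0.9475, -0.3197,  0.0818],
       [ 1.    , -0.0011, -0.0002, -0.0002],
       [-0.0001, -0.3197,  0.9475, -0.142 ],
       [ 0.    ,  0.    ,  0.    ,  1.    ]])}
```

View pics/top0.png

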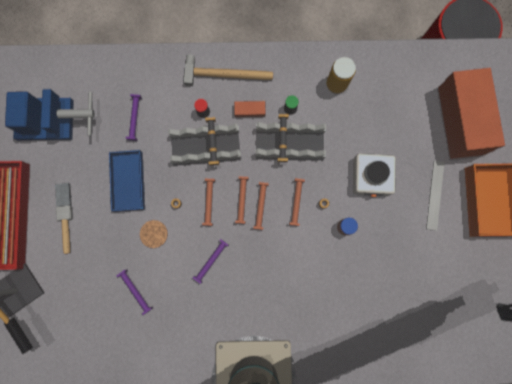

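View pics/scene0.png

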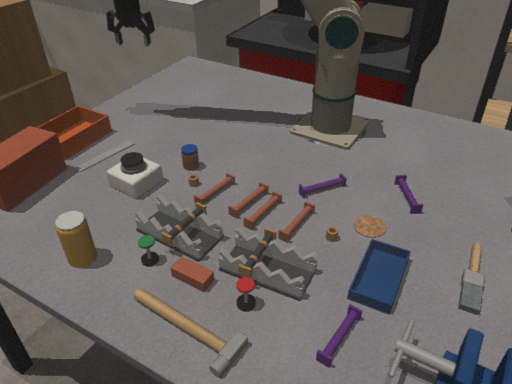

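The top view shows the green disc at (292,103), so the jig at (290,140) is the green one. Its finished piece lies left of its centre, which is +y, so this is jig_b. The red disc is at (202,108), beside the jig at (205,145).

- **Raw tubes:** four copper ones at (209,203), (242,200), (261,206) and (297,203). The purple ones at (134,117), (135,292) and (211,262) are look-alikes.
- **Jar:** the blue lid at (348,226), amber below in the scene view at (190,156). The white-lidded amber jar at (341,75) is a look-alike.
- **Tray:** the blue one at (127,181).

```bash
cat > lib.py <<'E'
import cv2,numpy as np
from scipy.spatial.transform import Rotation as Rn
from workcell import observe, grab_frame, camera_model
np.set_printoptions(precision=4,suppress=True)
def cam(n,st=None):
    c=camera_model(n)
    if n!="wrist": return c["K"],Rn.from_rotvec(c["attitude"]).as_matrix(),np.array(c["origin"])
    st=st or observe(); R=Rn.from_rotvec(st["orientation"]).as_matrix(); T=np.array(c["tool_from_camera"])
    return c["K"],R@T[:3,:3],R@T[:3,3]+st["tool_pos"]
def ray(C,uv,z):
    K,R,o=C; d=R@np.linalg.inv(K)@np.r_[uv,1.]; return o+d*(z-o[2])/d[2]
def proj(C,p):
    K,R,o=C; q=K@(R.T@(np.asarray(p)-o)); return q[:2]/q[2]
def mask(im,lo,hi):
    h=cv2.cvtColor(im,cv2.COLOR_RGB2HSV)
    if lo[0]<0:
        m=cv2.inRange(h,(0,lo[1],lo[2]),hi)|cv2.inRange(h,(180+lo[0],lo[1],lo[2]),(180,hi[1],hi[2]))
    else: m=cv2.inRange(h,lo,hi)
    return m
def blobs(m,amin):
    out=[]
    for c in cv2.findContours(m,cv2.RETR_EXTERNAL,cv2.CHAIN_APPROX_NONE)[0]:
        a=cv2.contourArea(c)
        if a>=amin: out.append((a,cv2.minAreaRect(c),c))
    return out
def seg(C,rect,z):
    """minAreaRect -> world centre, yaw of long axis, long length, short"""
    b=cv2.boxPoints(rect); P=[ray(C,p,z) for p in b]
    if np.linalg.norm(P[0]-P[1])<np.linalg.norm(P[1]-P[2]): P=P[1:]+P[:1]
    d=P[1]-P[0]; d=d if d[0]>0 else -d
    return np.mean(P,0)[:2],np.degrees(np.arctan2(d[1],d[0])),np.linalg.norm(d),np.linalg.norm(P[1]-P[2])
E
python3 - <<'E'
from lib import *
im=np.load("pics/top0.npy");C=cam("top")
h=cv2.cvtColor(im,cv2.COLOR_RGB2HSV)
for p in[(209,203),(242,200),(348,226),(127,181),(154,235),(283,138),(292,103),(202,108),(176,204),(250,108),(261,130),(376,173),(360,160)]: print(p,h[p[1],p[0]])
for n,lo,hi,z,a in[("copper",(-5,90,90),(13,200,255),.016,60),("blue",(100,120,50),(125,255,255),.03,60),("mat",(8,80,100),(20,200,255),.004,100),("green",(50,100,50),(80,255,255),.063,30),("red",(-6,180,80),(4,255,255),.063,30)]:
    for s in blobs(mask(im,lo,hi),a): print(n,np.round(s[1][0]),s[0],*seg(C,s[1],z))
w=cv2.resize(im[80:250,100:400],None,fx=2.6,fy=2.6,interpolation=cv2.INTER_CUBIC);cv2.imwrite("pics/topcrop.png",w[:,:,::-1])
E
```

```text
(209, 203) [  9 131 158]
(242, 200) [  9 128 161]
(348, 226) [110 144 150]
(127, 181) [108 131 115]
(154, 235) [ 13 109 162]
(283, 138) [ 0  3 79]
(292, 103) [ 66 128 135]
(202, 108) [  1 175 175]
(176, 204) [  8  24 130]
(250, 108) [  8 140 162]
(261, 130) [ 0  7 71]
(376, 173) [150   9  57]
(360, 160) [106  17 194]
copper [153. 234.] 424.5 [0.4016 0.2757] 44.882298829558366 0.0726603037943972 0.07227709587446263
copper [260. 206.] 204.0 [ 0.4771 -0.0272] -7.286806930710406 0.13218775093786203 0.02300147210624681
copper [296. 202.] 207.5 [ 0.4866 -0.1295] -7.978479920450601 0.13297604258111942 0.023338714332033387
copper [208. 202.] 212.0 [0.4897 0.1202] -2.610136269605018 0.13175214664311302 0.025811776898904886
copper [241. 200.] 211.0 [0.4944 0.0265] -4.417287283524801 0.13211102323699891 0.023007400193777686
copper [492. 200.] 2422.5 [ 0.4857 -0.6858] -4.777698249232792 0.20946638485960184 0.10711105798898374
copper [ 11. 215.] 1406.0 [0.4623 0.6781] 2.7880249923609837 0.3064642357271163 0.06117566896556132
copper [249. 108.] 376.5 [0.7643 0.0018] 89.20985378217631 0.08754371239
[... 1493 characters left out ...]
6043731934468545
mat [242. 200.] 185.5 [0.4967 0.0268] -4.417289901527592 0.1316194834200705 0.023214153969431238
mat [  5. 215.] 122.0 [0.4618 0.7017] 0.1478422377173993 0.27156009889226307 0.006594163151232387
mat [492. 200.] 2369.0 [ 0.487  -0.6918] -4.77769824923276 0.21134873425925 0.10807360114757411
mat [250. 108.] 318.0 [0.7681 0.0004] 89.20985378217632 0.08538650491266273 0.03944890573542099
mat [478. 109.] 2805.0 [ 0.7561 -0.6729] 5.1523723447407574 0.24401805804689014 0.1119369632368144
mat [233.  73.] 470.5 [0.8744 0.0483] 86.07649916197353 0.2326992317519309 0.02290550127501346
green [292. 102.] 98.5 [ 0.7652 -0.1185] -1.4636209910471398 0.032032806780446565 0.030931112054200613
```

View pics/topcrop.png

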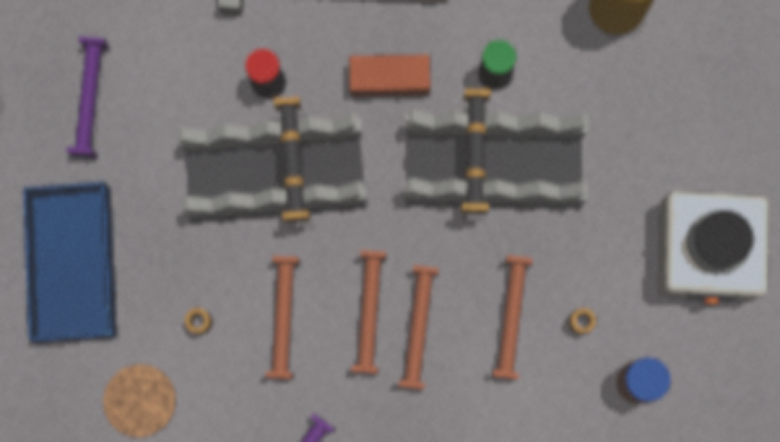

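The crop confirms this: four copper tubes at crop (283,318), (368,313), (417,328) and (511,318), the green disc beside the right-hand jig, and the purple piece at the lower edge not meant. I'm moving above the green jig for a wrist view.

```bash
python3 -m creep '[[0,0,0,0,0,0.038,1],[0,0,0,0,0,0.038,1],[0,0,0,0,0,0.037,1],[0.16,-0.2,0,0,0,0,1],[0.18,-0.227,0,0,0,0,1]]'; python3 -m creep '[[0.18,-0.227,0,0,0,0,1],[0.18,-0.227,0,0,0,0,1],[0.18,-0.227,0,0,0,0,1],[0.18,-0.227,0,0,0,0,1],[0.18,-0.227,0,0,0,0,1]]';python3 -m creep '[[0.18,-0.227,0,0,0,0,1],[0.18,-0.227,0,0,0,0,1],[0.18,-0.227,0,0,0,0,1],[0.12,-0.15,0,0,0,0,1],[0,0,0,0,0,0,1]]'
python3 - <<'E'
from lib import *
st=observe();print(st["time"],st["tool_pos"],st["qpos"],st["orientation"])
im=grab_frame("wrist");np.save("pics/w1.npy",im);np.savez("pics/w1s.npz",**st);cv2.imwrite("pics/w1.png",im[:,:,::-1])
E
```

```text
time: 0.78
tool_pos: [0.2938, -0.5236, 0.2308]
orientation: [-3.142, 0.004, 0.001]
contact_force: [1.1, -0.5, 0.1]
finger_gap: 0.0848
grip_force: 0.0
time: 1.4
tool_pos: [0.4748, -0.2956, 0.2312]
orientation: [3.142, -0.0, -0.0]
contact_force: [0.7, -0.3, 0.5]
finger_gap: 0.0857
grip_force: 0.0
time: 2.02
tool_pos: [0.6078, -0.1263, 0.2306]
orientation: [-3.139, -0.01, -0.001]
contact_force: [-0.4, -0.4, -0.2]
finger_gap: 0.0855
grip_force: 0.0
2.025 [ 0.6078 -0.1263  0.2306] [ 0.0858  0.5885  0.1225  1.6067 -0.0864  0.9517 -1.3262] [-3.1392 -0.0103 -0.0006]
```

View pics/w1.png

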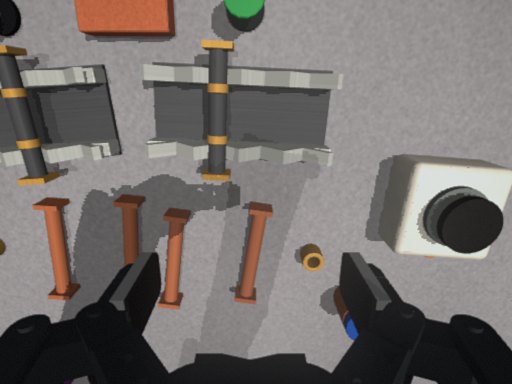

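The wrist view shows the finished piece's flanges at (217,44) and (216,176). The copper tubes are at (58,248), (130,230), (174,257) and (254,252). The jig rails run along rows ~75 and ~152.

```bash
cat >> lib.py <<'E'
def copper(im,C,z=.014,a=250,hi=14):
    r=[]
    for s in blobs(mask(im,(-6,105,35),(hi,255,255)),a):
        q=seg(C,s[1],z)
        if q[2]>.08 and q[3]<.045: r.append((np.round(s[1][0]),)+q)
    return r
E
python3 - <<'E'
from lib import *
st=dict(np.load("pics/w1s.npz"));im=np.load("pics/w1.npy");C=cam("wrist",st)
for q in copper(im,C): print("Cu",*q)
h=cv2.cvtColor(im,cv2.COLOR_RGB2HSV)
for p in[(217,44),(216,176),(218,88),(217,120),(240,80),(240,120),(240,155)]:print(h[p[1],p[0]])
for s in blobs(mask(im,(14,110,60),(28,255,255)),30): print("brass",np.round(s[1][0],1),s[0],ray(C,s[1][0],.0467)[:2])
# rails: bright low-sat
m=cv2.inRange(h,(0,0,120),(180,40,255));m[:, :140]=0;m[:,350:]=0;m[:55]=0;m[170:]=0
cv2.imwrite("pics/m.png",m)
for s in blobs(m,200): print("rail",np.round(s[1][0],1),s[0],*seg(C,s[1],.05), [np.round(ray(C,p,.05)[:2],4) for p in cv2.boxPoints(s[1])])
g=blobs(mask(im,(50,100,40),(85,255,255)),50)
E
```

```text
Cu [172. 258.] [ 0.4728 -0.0247] -9.670841652219181 0.1485628964189219 0.031117854498994603
Cu [254. 253.] [ 0.481  -0.1308] -8.441814341267474 0.1462146382049634 0.02878688730917927
Cu [126. 230.] [0.5153 0.0301] -13.20799674915996 0.09914510937335093 0.03524822115838838
Cu [124.  18.] [0.7544 0.0025] -89.70774101752403 0.09908886521293644 0.03171168402911607
[ 18 156 214]
[ 18 155 174]
[ 18 158 214]
[ 0  3 87]
[ 30  12 151]
[165   6  88]
[ 27  14 163]
brass [312.5 257.5] 378.0 [ 0.4984 -0.2002]
brass [  2.  246.5] 37.5 [0.5106 0.1626]
brass [ 38.1 179.2] 236.5 [0.5926 0.1033]
brass [215.5 174.1] 179.0 [ 0.5994 -0.0889]
brass [ 28.3 143.7] 171.5 [0.6311 0.1054]
brass [216.5 139.5] 141.0 [ 0.6366 -0.091 ]
brass [13.5 92.5] 208.0 [0.682  0.1089]
brass [217.5  87.5] 166.0 [ 0.6879 -0.0935]
brass [13.  49.7] 149.0 [0.7209 0.1002]
brass [217.   44.7] 216.5 [ 0.7263 -0.094 ]
rail [287.5 112. ] 7165.5 [ 0.6619 -0.1632] -89.69391212398992 0.11626702846326124 0.11154467141023722 [array([ 0.7171, -0.1026]), array([ 0.7177, -0.2189]), array([ 0.6068, -0.2307]), array([ 0.606 , -0.1005])]
rail [174. 112.] 3774.5 [ 0.6613 -0.0494] -2.1217072726310393 0.11116878956614687 0.0720394768562371 [array([ 0.7167, -0.0213]), array([ 0.717 , -0.0856]), array([ 0.6059, -0.0815]), array([ 0.6055, -0.0095])]
```

```bash
python3 - <<'E'
import cv2
im=cv2.imread("pics/w1.png")[0:200,120:360];cv2.imwrite("pics/w1c.png",cv2.resize(im,None,fx=3,fy=3,interpolation=cv2.INTER_CUBIC))
E
```

```text
(no output)
```

View pics/w1c.png

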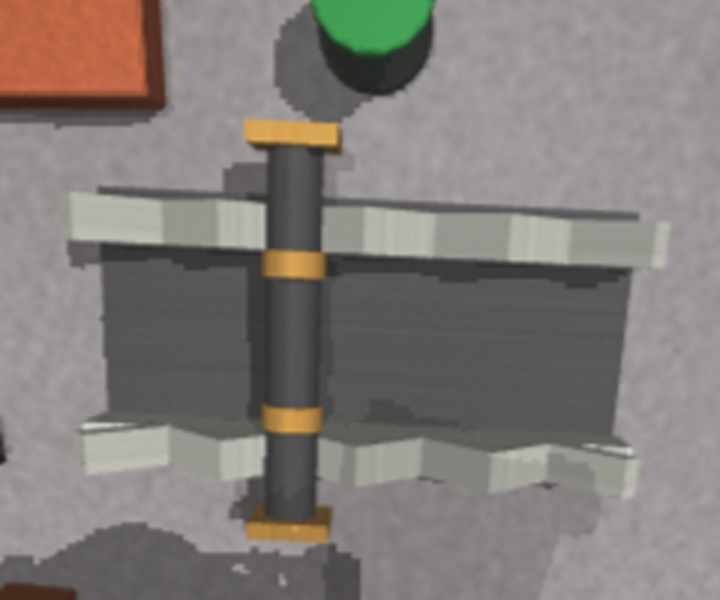

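Green jig confirmed. Next I get the jig's pose from the rail-end corners and refine the tube poses.

```bash
python3 - <<'E'
from lib import *
st=dict(np.load("pics/w1s.npz"));im=np.load("pics/w1.npy");C=cam("wrist",st)
f=lambda x,y,z=.057: ray(C,np.array([x/3+119.67,y/3-.33]),z)[:2]
for n,P in dict(upperR=[(668,222),(656,266)],upperL=[(70,192),(72,242)],lowerL=[(82,430),(88,473)],lowerR=[(634,450),(628,497)]).items():
    print(n,[f(*p) for p in P],np.mean([f(*p) for p in P],0))
t=np.load("pics/top0.npy");T=cam("top")
print("flanges in top",[ray(T,p,.0467)[:2] for p in[(283.5-.2,115.4-.2),(282.7-.2,159.4)]])
for q in copper(t,T,a=100): print("Cu top",*q)
E
```

```text
upperR [array([ 0.7009, -0.2123]), array([ 0.6878, -0.2098])] [ 0.6943 -0.2111]
upperL [array([ 0.7086, -0.0255]), array([ 0.694 , -0.0247])] [ 0.7013 -0.0251]
lowerL [array([ 0.6344, -0.0219]), array([ 0.6197, -0.0225])] [ 0.627  -0.0222]
lowerR [array([ 0.6287, -0.208 ]), array([ 0.6124, -0.2074])] [ 0.6205 -0.2077]
flanges in top [array([ 0.7306, -0.0956]), array([ 0.6029, -0.0906])]
Cu top [260. 206.] [ 0.4772 -0.0272] -8.570238500548415 0.13072945451810744 0.020202560435249338
Cu top [296. 202.] [ 0.4873 -0.1286] -9.097158072186325 0.13121544873222682 0.022651445986887533
Cu top [208. 202.] [0.4911 0.1217] -2.610862508483665 0.12977078916445894 0.02286292710072071
Cu top [241. 200.] [0.4954 0.0265] -5.711289649645511 0.1308463226730898 0.020216476110069548
Cu top [250. 108.] [0.7625 0.0003] -88.59670007572863 0.08598143857769083 0.041124288316146076
```

```bash
cat >> lib.py <<'E'
def plan(x,y,z,yaw,st=None):
    """turn first (rot units), then shift (units) in the turned tool frame, from measured pose"""
    st=st or observe(); R=Rn.from_rotvec(st["orientation"])
    D=min((Rn.from_euler("z",yaw+k,degrees=True)*Rn.from_rotvec([np.pi,0,0]) for k in(0,180)),key=lambda D:(R.inv()*D).magnitude())
    print("from",st["tool_pos"],"turn",(R.inv()*D).as_rotvec()/np.pi,"shift",D.inv().apply(np.array([x,y,z])-st["tool_pos"])/.2)
E
python3 -c "
from lib import *
plan(.663,-.0923,.0367,-2.4)"
```

```text
from [ 0.6063 -0.1293  0.2307] turn [-0.0001  0.0003  0.0143] shift [ 0.2757 -0.1967  0.97  ]
```

```bash
python3 -m creep '[[0.138,-0.098,0,0,0,0.0143,0.5],[0.138,-0.098,0.1,0,0,0,0.5],[0,0,0.3,0,0,0,0.5],[0,0,0.25,0,0,0,0.5],[0,0,0,0,0,0,0.5]]'
python3 -c "
from lib import *
plan(.663,-.0923,.0367,-2.4)
im=grab_frame('wrist');cv2.imwrite('pics/w2.png',im[:,:,::-1])"
```

```text
time: 2.7
tool_pos: [0.6576, -0.0946, 0.0973]
orientation: [3.14, -0.074, -0.016]
contact_force: [0.2, -0.6, 1.4]
finger_gap: 0.0426
grip_force: 0.0
from [ 0.6576 -0.0946  0.0973] turn [ 0.0001  0.0032 -0.0017] shift [ 0.0264 -0.0124  0.303 ]
```

View pics/w2.png

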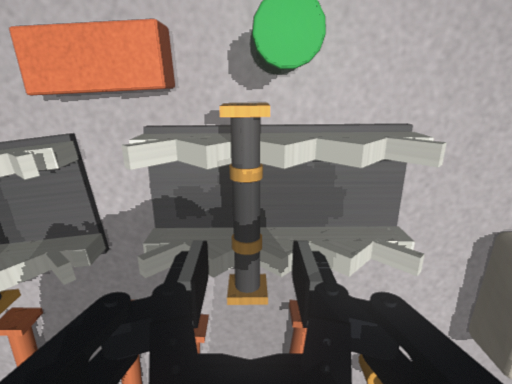

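The fingers straddle the piece, with the tube at (247,200) between them at columns 205 and 295. I descend, grip and lift.

```bash
python3 -m creep '[[0,0,0.15,0,0,0,0.5],[0,0,0.1,0,0,0,0.5],[0,0,0.03,0,0,0,0.5],[0,0,0,0,0,0,0.5],[0,0,0,0,0,0,0]]' 60
python3 -m creep '[[0,0,0,0,0,0,0],[0,0,0,0,0,0,0],[0,0,0,0,0,0,0],[0,0,0,0,0,0,0]]' 60
python3 -m creep '[[0,0,-0.1,0,0,0,0],[0,0,-0.25,0,0,0,0],[0,0,-0.25,0,0,0,0],[0,0,-0.1,0,0,0,0],[0,0,0,0,0,0,0]]'
python3 -c "
from lib import *
plan(.552,.3487,.15,3)"
```

```text
time: 3.38
tool_pos: [0.6629, -0.0933, 0.0465]
orientation: [3.141, -0.071, 0.003]
contact_force: [0.3, 0.7, 0.3]
finger_gap: 0.0254
grip_force: 0.0
time: 3.88
tool_pos: [0.6629, -0.0924, 0.0467]
orientation: [-3.14, 0.07, -0.003]
contact_force: [-1.6, 1.7, 6.1]
finger_gap: 0.0148
grip_force: 58.6
time: 4.5
tool_pos: [0.6633, -0.0937, 0.1883]
orientation: [3.14, -0.071, 0.008]
contact_force: [0.4, 0.2, -1.7]
finger_gap: 0.015
grip_force: 58.9
from [ 0.6633 -0.0937  0.1883] turn [ 0.0003 -0.0016 -0.0312] shift [-0.4399 -2.2381  0.1914]
```

```bash
python3 -m creep '[[0,-0.08,0,0,0,-0.016,0],[-0.04,-0.18,0,0,0,-0.0152,0],[-0.04,-0.2,0,0,0,0,0],[-0.04,-0.2,0,0,0,0,0],[-0.04,-0.2,0,0,0,0,0]]'
python3 -m creep '[[-0.04,-0.2,0,0,0,0,0],[-0.04,-0.2,0,0,0,0,0],[-0.04,-0.2,0,0,0,0,0],[-0.04,-0.2,0,0,0,0,0],[-0.04,-0.2,0,0,0,0,0]]'
python3 -m creep '[[-0.04,-0.18,0,0,0,0,0],[-0.04,-0.12,0,0,0,0,0],[0,-0.06,0,0,0,0,0],[0,0,0,0,0,0,0],[0,0,0,0,0,0,0]]'
python3 - <<'E'
from lib import *
st=observe();im=grab_frame('wrist');cv2.imwrite('pics/w3.png',im[:,:,::-1]);C=cam("wrist",st)
for s in blobs(mask(im,(100,120,30),(125,255,255)),1500): print(s[0],s[1],*seg(C,s[1],.03))
plan(.552,.3487,.15,3)
t=grab_frame('top');T=cam("top")
for q in copper(t,T,a=100): print("Cu top",*q)
E
```

```text
time: 5.12
tool_pos: [0.6224, 0.0802, 0.1835]
orientation: [-3.14, -0.088, 0.006]
contact_force: [0.5, -0.8, -1.1]
finger_gap: 0.0148
grip_force: 58.9
time: 5.75
tool_pos: [0.5715, 0.2773, 0.1835]
orientation: [3.14, 0.088, -0.005]
contact_force: [1.3, -0.8, -1.3]
finger_gap: 0.0147
grip_force: 58.9
time: 6.38
tool_pos: [0.5545, 0.3442, 0.1849]
orientation: [3.139, 0.08, -0.0]
contact_force: [1.0, -0.4, -1.9]
finger_gap: 0.0147
grip_force: 58.9
6946.5 ((237.5, 167.0), (166.0, 97.0), 90.0) [0.5536 0.3561] 4.982709796529825 0.16733937703261806 0.10325525584224073
1569.5 ((33.5, 13.0), (26.0, 67.0), 90.0) [0.6846 0.5317] -87.09705182994517 0.0552858063496551 0.019581571140053974
from [0.5547 0.3441 0.1851] turn [ 0.0004 -0.     -0.0005] shift [-0.0122 -0.0234  0.1757]
Cu top [260. 206.] [ 0.4774 -0.0273] -8.570229934959023 0.13111991383310154 0.020203301788562725
Cu top [296. 202.] [ 0.4868 -0.1297] -9.110297610075767 0.13120253287177644 0.020204913539791997
Cu top [208. 202.] [0.4911 0.1217] -2.610862508483665 0.12977078916445894 0.02286292710072071
Cu top [241. 200.] [0.4954 0.0265] -5.711289649645511 0.1308463226730898 0.020216476110069548
Cu top [250. 108.] [0.7627 0.0004] -88.59670007572863 0.08598143857769083 0.04079119481763499
```

View pics/w3.png

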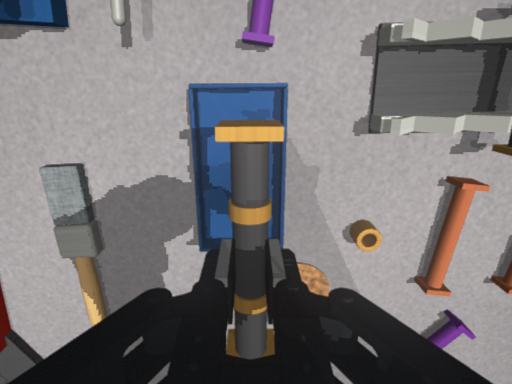

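The piece is held level over the tray. The tray rim runs from (190,84) and (287,84) down to row ~250.

```bash
python3 - <<'E'
from lib import *
C=cam("wrist")
for p in[(190,84),(287,84),(284,250),(200,250)]: print(ray(C,np.array(p,float),.03))
plan(.553,.350,.021,3)
E
python3 -m creep '[[0,-0.03,0.15,0,0,0,0],[0,0,0.25,0,0,0,0],[0,0,0.25,0,0,0,0],[0,0,0.1,0,0,0,0],[0,0,0,0,0,0,0]]'
python3 -c "
from lib import *
plan(.553,.350,.02,3)"
```

```text
[0.6352 0.4019 0.03  ]
[0.6395 0.3151 0.03  ]
[0.4725 0.3037 0.03  ]
[0.4682 0.3931 0.03  ]
from [0.5547 0.3443 0.1852] turn [ 0.0003 -0.     -0.0005] shift [-0.0069 -0.0288  0.8212]
time: 7.1
tool_pos: [0.5535, 0.3511, 0.0346]
orientation: [3.139, 0.082, -0.002]
contact_force: [-0.0, 0.0, -1.0]
finger_gap: 0.0146
grip_force: 58.9
from [0.5535 0.3511 0.0346] turn [ 0.0004  0.0005 -0.0001] shift [-0.0026  0.0056  0.0728]
```

```bash
python3 -m creep '[[0,0,0.035,0,0,0,0],[0,0,0.025,0,0,0,0],[0,0,0.01,0,0,0,0],[0,0,0,0,0,0,0]]'
```

```text
time: 7.6
tool_pos: [0.5537, 0.3522, 0.0216]
orientation: [-3.14, -0.083, -0.001]
contact_force: [-0.6, -0.7, -2.4]
finger_gap: 0.0147
grip_force: 58.9
```

```bash
python3 -m creep '[[0,0,0.01,0,0,0,0],[0,0,0.01,0,0,0,0],[0,0,0,0,0,0,0]]'; python3 -m creep '[[0,0,0.01,0,0,0,0],[0,0,0,0,0,0,0]]'
```

```text
time: 7.98
tool_pos: [0.5538, 0.3522, 0.0181]
orientation: [-3.14, -0.083, -0.0]
contact_force: [-1.2, -0.4, 3.7]
finger_gap: 0.0147
grip_force: 59.6
time: 8.22
tool_pos: [0.5538, 0.3522, 0.018]
orientation: [-3.14, -0.083, -0.0]
contact_force: [-5.0, -3.1, 17.0]
finger_gap: 0.0148
grip_force: 60.9
```

The piece is on the tray floor. I release it, rise and go toward the leftmost copper tube.

```bash
python3 -m creep '[[0,0,-0.01,0,0,0,0.45],[0,0,0,0,0,0,0.45],[0,0,0,0,0,0,0.45],[0,0,-0.15,0,0,0,0.45],[0,0,-0.3,0,0,0,0.45]]'; python3 -m creep '[[0,0,-0.25,0,0,0.031,0.5],[-0.08,0.28,0,0,0,0,0.5],[-0.08,0.28,0,0,0,0,0.5],[-0.08,0.28,0,0,0,0,0.5],[-0.05,0.2,0,0,0,0,0.5]]'; python3 -m creep '[[0,0,0,0,0,0,0.5],[0,0,0,0,0,0,0.5]]' >/dev/null
python3 - <<'E'
from lib import *
st=observe();im=grab_frame('wrist');cv2.imwrite('pics/w4.png',im[:,:,::-1]);C=cam("wrist",st);np.save("pics/w4.npy",im);np.savez("pics/w4s.npz",**st)
for q in copper(im,C): print("Cu w",*q)
t=grab_frame('top');T=cam("top")
for q in copper(t,T,a=100): print("Cu top",*q)
plan(.491,.1217,.006,-2.6)
E
```

```text
time: 8.85
tool_pos: [0.5517, 0.3509, 0.1052]
orientation: [3.137, 0.083, -0.009]
contact_force: [0.9, 0.0, 0.1]
finger_gap: 0.0383
grip_force: 0.0
time: 9.48
tool_pos: [0.4853, 0.1441, 0.1573]
orientation: [3.14, -0.073, -0.001]
contact_force: [1.1, -0.8, 0.4]
finger_gap: 0.0428
grip_force: 0.0
Cu w [281. 173.] [0.4852 0.1187] -3.0934296799033194 0.13836288251188783 0.029006585542676003
Cu w [383. 163.] [0.4897 0.0237] -7.042347600583969 0.14050248988102684 0.03302004568059203
Cu top [260. 206.] [ 0.4772 -0.0272] -8.570238500548415 0.13072945451810744 0.020202560435249338
Cu top [296. 202.] [ 0.4871 -0.1298] -9.110297503681677 0.13121211614252987 0.02020565517244176
Cu top [241. 200.] [0.4954 0.0265] -4.417276224880749 0.1304454655587205 0.02304143026120701
Cu top [250. 108.] [0.7619 0.0004] 89.20955083128952 0.08472907419960035 0.03913426383176255
from [0.4869 0.1484 0.1572] turn [-0.0003 -0.0002  0.0009] shift [0.0266 0.1326 0.756 ]
```

View pics/w4.png

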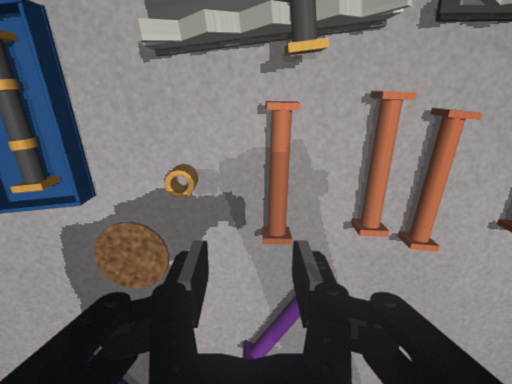

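The finished piece is in the tray (left edge). The tube at (280,172) is a raw copper one; I go down on it.

```bash
python3 -m creep '[[0.007,0.145,0.1,0,0,0,0.5],[0,0,0.25,0,0,0,0.5],[0,0,0.25,0,0,0,0.5],[0,0,0.12,0,0,0,0.5],[0,0,0.03,0,0,0,0.5]]';  python3 -m creep '[[0,0,0,0,0,0,0.5],[0,0,0,0,0,0,0],[0,0,0,0,0,0,0],[0,0,0,0,0,0,0],[0,0,0,0,0,0,0]]' 60; python3 -m creep '[[0,0,-0.1,0,0,0,0],[0,0,-0.25,0,0,0,0],[0,0,-0.2,0,0,0,0],[0,0,0,0,0,0,0]]'
python3 -c "
from lib import *
plan(.663,-.0465,.12,-2.4)"
```

```text
time: 10.45
tool_pos: [0.4857, 0.1188, 0.0055]
orientation: [3.141, -0.067, -0.004]
contact_force: [0.1, -0.4, 0.6]
finger_gap: 0.0426
grip_force: 0.0
time: 11.08
tool_pos: [0.4875, 0.1184, 0.0087]
orientation: [-3.14, 0.07, -0.004]
contact_force: [-0.6, 0.6, 7.0]
finger_gap: 0.0151
grip_force: 58.5
time: 11.58
tool_pos: [0.4887, 0.1184, 0.1205]
orientation: [-3.139, 0.07, -0.011]
contact_force: [0.7, -0.5, -2.4]
finger_gap: 0.0153
grip_force: 58.9
from [0.4887 0.1184 0.1205] turn [-0.0007 -0.0021 -0.0008] shift [0.9051 0.7871 0.0025]
```

```bash
python3 -m creep '[[0.09,0.08,0,0,0,0,0],[0.2,0.17,0,0,0,0,0],[0.22,0.19,0,0,0,0,0],[0.2,0.18,0,0,0,0,0],[0.14,0.12,0,0,0,0,0]]'; python3 -m creep '[[0.05,0.04,0,0,0,0,0],[0,0,0,0,0,0,0],[0,0,0,0,0,0,0]]'
python3 -c "
from lib import *
plan(.663,-.0465,.041,-2.4)
im=grab_frame('wrist');cv2.imwrite('pics/w5.png',im[:,:,::-1])"
```

```text
time: 12.2
tool_pos: [0.6504, -0.0405, 0.1159]
orientation: [3.14, -0.074, -0.002]
contact_force: [0.7, 0.7, -1.2]
finger_gap: 0.0156
grip_force: 58.9
time: 12.58
tool_pos: [0.6579, -0.0438, 0.1167]
orientation: [-3.139, 0.067, 0.004]
contact_force: [-0.0, -0.2, -1.2]
finger_gap: 0.0154
grip_force: 58.9
from [ 0.6579 -0.0438  0.1167] turn [-0.0005  0.0008 -0.0002] shift [0.0259 0.0126 0.3787]
```

View pics/w5.png

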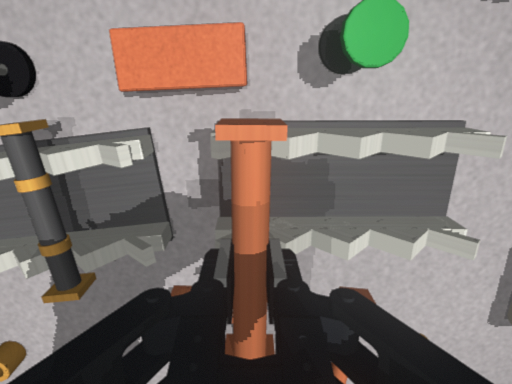

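The tube hangs over the leftmost notch pair of the green jig, at (225–270, 200), lined up. I lower it.

```bash
python3 -m creep '[[0.026,0.013,0.1,0,0,0,0],[0,0,0.15,0,0,0,0],[0,0,0.08,0,0,0,0],[0,0,0.03,0,0,0,0],[0,0,0,0,0,0,0]]'; python3 -m creep '[[0,0,0.01,0,0,0,0],[0,0,0,0,0,0,0]]'; python3 -m creep '[[0,0,0.01,0,0,0,0],[0,0,0,0,0,0,0]]'
```

```text
time: 13.25
tool_pos: [0.6646, -0.0486, 0.0452]
orientation: [-3.141, 0.07, -0.0]
contact_force: [0.0, -0.2, -0.7]
finger_gap: 0.0154
grip_force: 59.0
time: 13.5
tool_pos: [0.6654, -0.0489, 0.0442]
orientation: [3.141, -0.07, 0.003]
contact_force: [1.2, 0.7, -0.5]
finger_gap: 0.0156
grip_force: 59.1
time: 13.75
tool_pos: [0.6657, -0.048, 0.0429]
orientation: [-3.14, 0.069, -0.004]
contact_force: [-0.6, 1.5, 5.4]
finger_gap: 0.0156
grip_force: 59.8
```

```bash
python3 -m creep '[[0,0,0.008,0,0,0,0],[0,0,0,0,0,0,0.42],[0,0,0,0,0,0,0.42],[0,0,0,0,0,0,0.42],[0,0,-0.12,0,0,0,0.42]]'; python3 -m creep '[[0,0,-0.2,0,0,0,0.42],[0,0,-0.2,0,0,0.019,0.42],[-0.2,-0.07,0,0,0,0,0.5],[-0.25,-0.08,0,0,0,0,0.5],[-0.25,-0.08,0,0,0,0,0.5]]';python3 -m creep '[[-0.2,-0.04,0,0,0,0,0.5],[0,0,0,0,0,0,0.5],[0,0,0,0,0,0,0.5]]'
cat > look.py <<'E'
from lib import *
import sys
st=observe();im=grab_frame('wrist');C=cam("wrist",st);n=sys.argv[1]
cv2.imwrite(f'pics/{n}.png',im[:,:,::-1]);np.save(f"pics/{n}.npy",im);np.savez(f"pics/{n}s.npz",**st)
for q in copper(im,C): print("Cu w",*q)
t=grab_frame('top');T=cam("top");cv2.imwrite(f'pics/{n}t.png',t[:,:,::-1]);np.save(f"pics/{n}t.npy",t)
for q in copper(t,T,a=60): print("Cu top",*q)
for s in blobs(mask(t,(100,120,50),(125,255,255)),100):
    if 300<s[1][0][0]<420: print("jar top",s[1][0],ray(T,s[1][0],.064)[:2])
E
python3 look.py w6; python3 -c "
from lib import *
plan(.4905,.0243,.006,-5.8)"
```

```text
time: 14.38
tool_pos: [0.6626, -0.0489, 0.0619]
orientation: [-3.141, 0.07, 0.007]
contact_force: [-0.3, 0.5, 0.1]
finger_gap: 0.0358
grip_force: 0.0
time: 15.0
tool_pos: [0.5286, 0.0119, 0.1437]
orientation: [-3.137, 0.164, -0.001]
contact_force: [-0.3, 1.4, -0.7]
finger_gap: 0.0425
grip_force: 0.0
time: 15.38
tool_pos: [0.4924, 0.0233, 0.1441]
orientation: [3.137, -0.164, 0.003]
contact_force: [0.7, -0.2, -0.1]
finger_gap: 0.0428
grip_force: 0.0
Cu w [313. 185.] [ 0.479  -0.0334] -4.852636494232158 0.12451235645380392 0.030811519054766378
Cu w [245. 179.] [0.4895 0.0285] -4.969779746025618 0.13898365994325043 0.033307245814722365
Cu w [421. 168.] [ 0.4827 -0.129 ] -11.518333662458602 0.14024229081824993 0.04280268676565125
Cu top [261. 214.] [ 0.4545 -0.0283] -0.9367652098241289 0.08239995346286126 0.01129038420959119
Cu top [296. 202.] [ 0.4871 -0.1298] -9.110297503681677 0.13121211614252987 0.02020565517244176
jar top (348.5, 225.5) [ 0.414  -0.2651]
from [0.4926 0.0231 0.1438] turn [ 0.     -0.0006 -0.0012] shift [-0.0113 -0.0051  0.6892]
```

```bash
python3 -m creep '[[-0.01,-0.018,0.1,0,0,0,0.5],[0,0,0.25,0,0,0,0.5],[0,0,0.2,0,0,0,0.5],[0,0,0.11,0,0,0,0.5],[0,0,0.03,0,0,0,0.5]]';  python3 -m creep '[[0,0,0,0,0,0,0.5],[0,0,0,0,0,0,0],[0,0,0,0,0,0,0],[0,0,0,0,0,0,0],[0,0,0,0,0,0,0]]' 60; python3 -m creep '[[0,0,-0.1,0,0,0,0],[0,0,-0.25,0,0,0,0],[0,0,-0.25,0,0,0,0],[0,0,0,0,0,0,0]]'
python3 -c "
from lib import *
plan(.661,-.0935,.12,-2.4)"
```

```text
time: 16.1
tool_pos: [0.4895, 0.0268, 0.0041]
orientation: [3.137, -0.165, -0.003]
contact_force: [0.7, -0.2, 0.0]
finger_gap: 0.0426
grip_force: 0.0
time: 16.73
tool_pos: [0.4904, 0.0274, 0.0069]
orientation: [-3.137, 0.163, -0.004]
contact_force: [-0.1, -0.9, 7.6]
finger_gap: 0.016
grip_force: 58.6
time: 17.23
tool_pos: [0.4921, 0.0276, 0.1293]
orientation: [-3.136, 0.164, -0.013]
contact_force: [0.4, 0.4, -2.0]
finger_gap: 0.0158
grip_force: 59.0
from [0.4921 0.0276 0.1293] turn [-0.0005 -0.0026 -0.0199] shift [0.8691 0.5696 0.0465]
```

```bash
python3 -m creep '[[0.08,0.05,0,0,0,-0.02,0],[0.19,0.12,0,0,0,0,0],[0.22,0.15,0,0,0,0,0],[0.2,0.13,0,0,0,0,0],[0.13,0.09,0,0,0,0,0]]'; python3 -m creep '[[0.05,0.03,0,0,0,0,0],[0,0,0,0,0,0,0],[0,0,0,0,0,0,0]]'
python3 -c "
from lib import *
plan(.661,-.0935,.04,-2.4)"
```

```text
time: 17.85
tool_pos: [0.6489, -0.0901, 0.1241]
orientation: [3.141, -0.067, -0.002]
contact_force: [-0.2, 0.7, -1.1]
finger_gap: 0.0155
grip_force: 58.9
time: 18.23
tool_pos: [0.6565, -0.0929, 0.1252]
orientation: [-3.14, 0.063, 0.003]
contact_force: [0.1, 0.7, -1.7]
finger_gap: 0.0157
grip_force: 58.9
from [ 0.6565 -0.0929  0.1252] turn [-0.0004  0.0007  0.0006] shift [0.0226 0.0019 0.4261]
```

```bash
python3 -m creep '[[0.02,0.002,0.1,0,0,0,0],[0,0,0.19,0,0,0,0],[0,0,0.08,0,0,0,0],[0,0,0.03,0,0,0,0],[0,0,0,0,0,0,0]]'; python3 -m creep '[[0,0,0.01,0,0,0,0],[0,0,0,0,0,0,0]]'; python3 -m creep '[[0,0,0.01,0,0,0,0],[0,0,0,0,0,0,0]]'
```

```text
time: 18.85
tool_pos: [0.6622, -0.0952, 0.0459]
orientation: [3.141, -0.065, 0.001]
contact_force: [0.4, 0.4, -1.6]
finger_gap: 0.0156
grip_force: 58.9
time: 19.1
tool_pos: [0.6624, -0.0953, 0.0445]
orientation: [3.141, -0.065, 0.002]
contact_force: [0.7, 0.5, -1.6]
finger_gap: 0.0157
grip_force: 58.9
time: 19.35
tool_pos: [0.6625, -0.095, 0.0423]
orientation: [-3.141, 0.065, -0.002]
contact_force: [0.1, 0.6, 0.6]
finger_gap: 0.0156
grip_force: 59.4
```

```bash
python3 -m creep '[[0,0,0.01,0,0,0,0],[0,0,0,0,0,0,0.42],[0,0,0,0,0,0,0.42],[0,0,0,0,0,0,0.42],[0,0,-0.12,0,0,0,0.42]]'; python3 -m creep '[[0,0,-0.2,0,0,0,0.42],[0,0,-0.2,0,0,0.031,0.42],[-0.23,-0.05,0,0,0,0,0.5],[-0.26,-0.05,0,0,0,0,0.5],[-0.25,-0.05,0,0,0,0,0.5]]';python3 -m creep '[[-0.2,-0.04,0,0,0,0,0.5],[0,0,0,0,0,0,0.5],[0,0,0,0,0,0,0.5]]'
python3 look.py w7; python3 -c "
from lib import *
plan(.478,-.029,.006,-8.5)"
```

```text
time: 19.98
tool_pos: [0.66, -0.0952, 0.0619]
orientation: [-3.141, 0.065, 0.007]
contact_force: [0.3, 0.1, 0.6]
finger_gap: 0.036
grip_force: 0.0
time: 20.6
tool_pos: [0.5178, -0.0447, 0.1438]
orientation: [-3.134, 0.218, -0.0]
contact_force: [0.4, 0.8, -0.3]
finger_gap: 0.043
grip_force: 0.0
time: 20.98
tool_pos: [0.4823, -0.0319, 0.1441]
orientation: [3.134, -0.218, 0.003]
contact_force: [-0.1, 0.8, -0.6]
finger_gap: 0.0425
grip_force: 0.0
Cu w [245. 188.] [ 0.472 -0.026] -7.316296161075829 0.13940090953590747 0.03352754930590996
Cu w [362. 161.] [ 0.4813 -0.1317] -10.717334880534834 0.13978218597864328 0.03149202195745606
Cu top [296. 202.] [ 0.4871 -0.1297] -7.83111967975587 0.13128991029304282 0.023042047856668288
Cu top [283. 134.] [ 0.6847 -0.0957] -1.3086522207196691 0.12467601182908161 0.02304003907276308
jar top (348.5, 225.5) [ 0.414  -0.2651]
from [ 0.4825 -0.0321  0.1438] turn [ 0.     -0.0006  0.0029] shift [-0.0247 -0.0121  0.6892]
```

View pics/w7.png

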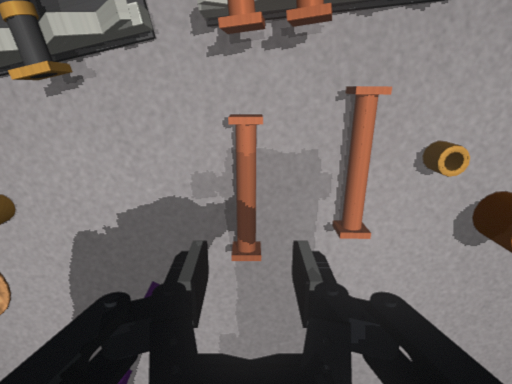

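Two tubes lie in the jig at the top (240,15) and (308,8). The third, at (246,187), is centred between the fingers.

```bash
python3 -m creep '[[-0.043,-0.017,0.1,0,0,0,0.5],[0,0,0.25,0,0,0,0.5],[0,0,0.2,0,0,0,0.5],[0,0,0.11,0,0,0,0.5],[0,0,0.025,0,0,0,0.5]]';  python3 -m creep '[[0,0,0,0,0,0,0.5],[0,0,0,0,0,0,0],[0,0,0,0,0,0,0],[0,0,0,0,0,0,0],[0,0,0,0,0,0,0]]' 60; python3 -m creep '[[0,0,-0.1,0,0,0,0],[0,0,-0.25,0,0,0,0],[0,0,-0.25,0,0,0,0],[0,0,0,0,0,0,0]]'
python3 -c "
from lib import *
plan(.659,-.1405,.12,-2.4)"
```

```text
time: 21.7
tool_pos: [0.4732, -0.0276, 0.0049]
orientation: [3.133, -0.219, -0.004]
contact_force: [0.1, -0.1, -0.1]
finger_gap: 0.0431
grip_force: 0.0
time: 22.32
tool_pos: [0.4738, -0.0272, 0.0075]
orientation: [-3.134, 0.218, -0.002]
contact_force: [0.2, -0.2, 5.3]
finger_gap: 0.0157
grip_force: 58.8
time: 22.82
tool_pos: [0.4751, -0.0272, 0.1297]
orientation: [-3.134, 0.217, -0.009]
contact_force: [-0.2, 0.3, -1.5]
finger_gap: 0.0157
grip_force: 58.8
from [ 0.4751 -0.0272  0.1297] turn [-0.0001 -0.0018 -0.0308] shift [0.9423 0.5276 0.0486]
```

```bash
python3 -m creep '[[0.08,0.05,0,0,0,-0.031,0],[0.2,0.11,0,0,0,0,0],[0.23,0.13,0,0,0,0,0],[0.22,0.12,0,0,0,0,0],[0.15,0.08,0,0,0,0,0]]'; python3 -m creep '[[0.07,0.03,0,0,0,0,0],[0,0,0,0,0,0,0],[0,0,0,0,0,0,0]]'
python3 -c "
from lib import *
plan(.659,-.1405,.04,-2.4)"
```

```text
time: 23.45
tool_pos: [0.6444, -0.135, 0.1248]
orientation: [-3.141, 0.066, 0.004]
contact_force: [-0.0, -0.5, -2.0]
finger_gap: 0.0154
grip_force: 58.9
time: 23.82
tool_pos: [0.656, -0.1394, 0.1255]
orientation: [-3.14, 0.065, 0.006]
contact_force: [-0.1, 0.0, -1.6]
finger_gap: 0.0156
grip_force: 58.9
from [ 0.656  -0.1394  0.1255] turn [-0.0004  0.0012  0.0002] shift [0.0151 0.0047 0.4277]
```

```bash
python3 -m creep '[[0.013,0.003,0.1,0,0,0,0],[0,0,0.19,0,0,0,0],[0,0,0.08,0,0,0,0],[0,0,0.04,0,0,0,0],[0,0,0,0,0,0,0]]'; python3 -m creep '[[0,0,0.01,0,0,0,0],[0,0,0,0,0,0,0]]'; python3 -m creep '[[0,0,0.01,0,0,0,0],[0,0,0,0,0,0,0]]'
```

```text
time: 24.45
tool_pos: [0.6602, -0.1411, 0.0448]
orientation: [3.141, -0.065, -0.001]
contact_force: [0.5, -0.7, -1.5]
finger_gap: 0.0153
grip_force: 58.9
time: 24.7
tool_pos: [0.6607, -0.1411, 0.0437]
orientation: [3.141, -0.065, 0.001]
contact_force: [0.7, 0.7, -0.8]
finger_gap: 0.0156
grip_force: 58.9
time: 24.95
tool_pos: [0.661, -0.1404, 0.0423]
orientation: [-3.14, 0.064, -0.002]
contact_force: [-1.5, 1.0, 4.5]
finger_gap: 0.0156
grip_force: 59.6
```

```bash
python3 -m creep '[[0,0,0.008,0,0,0,0],[0,0,0,0,0,0,0.42],[0,0,0,0,0,0,0.42],[0,0,0,0,0,0,0.42],[0,0,-0.12,0,0,0,0.42]]'; python3 -m creep '[[0,0,-0.2,0,0,0,0.42],[0,0,-0.2,0,0,0.039,0.42],[-0.22,0.02,0,0,0,0,0.5],[-0.24,0.03,0,0,0,0,0.5],[-0.24,0.03,0,0,0,0,0.5]]';python3 -m creep '[[-0.17,0.01,0,0,0,0,0.5],[0,0,0,0,0,0,0.5],[0,0,0,0,0,0,0.5]]'
python3 look.py w8; python3 -c "
from lib import *
plan(.483,-.131,.006,-9.5)"
```

```text
time: 25.58
tool_pos: [0.6584, -0.1406, 0.0614]
orientation: [-3.14, 0.065, 0.008]
contact_force: [0.1, -0.0, 1.0]
finger_gap: 0.0361
grip_force: 0.0
time: 26.2
tool_pos: [0.518, -0.134, 0.1434]
orientation: [3.131, -0.257, -0.0]
contact_force: [0.2, -0.6, 0.1]
finger_gap: 0.0425
grip_force: 0.0
time: 26.58
tool_pos: [0.4869, -0.1307, 0.1436]
orientation: [3.131, -0.257, 0.002]
contact_force: [0.1, 0.8, 0.2]
finger_gap: 0.043
grip_force: 0.0
Cu w [248. 182.] [ 0.4815 -0.1277] -8.622145941403794 0.13855826619695316 0.03230994389645409
Cu top [298. 138.] [ 0.6737 -0.1403] -2.725577260193649 0.13388360669664057 0.02335607010507954
Cu top [282. 136.] [ 0.6789 -0.0927] -2.432477378179023 0.13705414528074694 0.026279247108653724
jar top (348.70001220703125, 225.4000244140625) [ 0.4142 -0.2656]
from [ 0.4871 -0.1306  0.1434] turn [ 0.0001 -0.0003  0.0008] shift [-0.0197  0.0055  0.687 ]
```

```bash
python3 -m creep '[[-0.02,-0.006,0.1,0,0,0,0.5],[0,0,0.25,0,0,0,0.5],[0,0,0.2,0,0,0,0.5],[0,0,0.11,0,0,0,0.5],[0,0,0.025,0,0,0,0.5]]';  python3 -m creep '[[0,0,0,0,0,0,0.5],[0,0,0,0,0,0,0],[0,0,0,0,0,0,0],[0,0,0,0,0,0,0],[0,0,0,0,0,0,0]]' 60; python3 -m creep '[[0,0,-0.1,0,0,0,0],[0,0,-0.25,0,0,0,0],[0,0,-0.25,0,0,0,0],[0,0,0,0,0,0,0]]'
python3 -c "
from lib import *
plan(.657,-.1865,.12,-2.4)"
```

```text
time: 27.3
tool_pos: [0.4817, -0.1285, 0.0048]
orientation: [-3.131, 0.257, 0.004]
contact_force: [-0.4, 0.9, -0.1]
finger_gap: 0.0425
grip_force: 0.0
time: 27.92
tool_pos: [0.4827, -0.1287, 0.0075]
orientation: [3.131, -0.256, 0.003]
contact_force: [-0.4, 0.4, 7.0]
finger_gap: 0.0158
grip_force: 58.6
time: 28.42
tool_pos: [0.4843, -0.1291, 0.1297]
orientation: [3.13, -0.256, 0.011]
contact_force: [0.8, 0.5, -2.7]
finger_gap: 0.0157
grip_force: 59.0
from [ 0.4843 -0.1291  0.1297] turn [ 0.0003 -0.0022 -0.0387] shift [0.875  0.2504 0.0487]
```

```bash
python3 -m creep '[[0.08,0.02,0,0,0,-0.039,0],[0.19,0.06,0,0,0,0,0],[0.21,0.06,0,0,0,0,0],[0.2,0.06,0,0,0,0,0],[0.14,0.04,0,0,0,0,0]]'; python3 -m creep '[[0.07,0.02,0,0,0,0,0],[0,0,0,0,0,0,0],[0,0,0,0,0,0,0]]'
python3 -c "
from lib import *
plan(.657,-.1865,.04,-2.4)"
```

```text
time: 29.05
tool_pos: [0.6439, -0.1852, 0.1246]
orientation: [-3.14, 0.065, 0.003]
contact_force: [0.3, -0.1, -1.6]
finger_gap: 0.0154
grip_force: 59.0
time: 29.42
tool_pos: [0.6554, -0.1892, 0.1252]
orientation: [-3.14, 0.066, 0.005]
contact_force: [-0.4, -0.5, -1.4]
finger_gap: 0.0155
grip_force: 59.0
from [ 0.6554 -0.1892  0.1252] turn [-0.0003  0.001   0.0001] shift [ 0.0074 -0.0139  0.4261]
```

```bash
python3 -m creep '[[0.006,-0.014,0.1,0,0,0,0],[0,0,0.19,0,0,0,0],[0,0,0.08,0,0,0,0],[0,0,0.04,0,0,0,0],[0,0,0,0,0,0,0]]'; python3 -m creep '[[0,0,0.01,0,0,0,0],[0,0,0,0,0,0,0]]'; python3 -m creep '[[0,0,0.01,0,0,0,0],[0,0,0,0,0,0,0]]'
```

```text
time: 30.05
tool_pos: [0.6583, -0.1871, 0.0444]
orientation: [3.141, -0.065, -0.0]
contact_force: [0.1, 0.4, -1.5]
finger_gap: 0.0156
grip_force: 59.0
time: 30.3
tool_pos: [0.6589, -0.1871, 0.0433]
orientation: [3.141, -0.065, 0.002]
contact_force: [1.0, 0.7, -0.6]
finger_gap: 0.0157
grip_force: 59.0
time: 30.55
tool_pos: [0.6592, -0.1864, 0.0423]
orientation: [-3.14, 0.064, -0.003]
contact_force: [-0.9, 2.5, 7.3]
finger_gap: 0.0156
grip_force: 60.1
```

```bash
python3 -m creep '[[0,0,0.005,0,0,0,0],[0,0,0,0,0,0,0.42],[0,0,0,0,0,0,0.42],[0,0,0,0,0,0,0.42],[0,0,-0.12,0,0,0,0.42]]'; python3 -m creep '[[0,0,-0.25,0,0,0,0.42],[0,0,-0.25,0,0,0,0.42],[-0.1,-0.15,-0.2,0,0,0,0.42],[-0.2,-0.15,0,0,0,0,1],[0,0,0,0,0,0,1]]'
python3 look.py w9
```

```text
time: 31.18
tool_pos: [0.6564, -0.1865, 0.0613]
orientation: [-3.14, 0.065, 0.008]
contact_force: [0.6, 0.2, 0.2]
finger_gap: 0.036
grip_force: 0.0
time: 31.8
tool_pos: [0.5977, -0.1212, 0.2032]
orientation: [-3.138, 0.061, 0.006]
contact_force: [0.2, 1.1, -0.0]
finger_gap: 0.071
grip_force: 0.0
Cu w [267.  98.] [ 0.6599 -0.1405] -0.22411705962918815 0.15329092334066216 0.03945183039300239
Cu w [317.  97.] [ 0.6588 -0.1911] -2.5532586874398016 0.15399080684301975 0.03227829471389288
jar top (348.5, 225.5) [ 0.414  -0.2651]
```

View pics/w9.png

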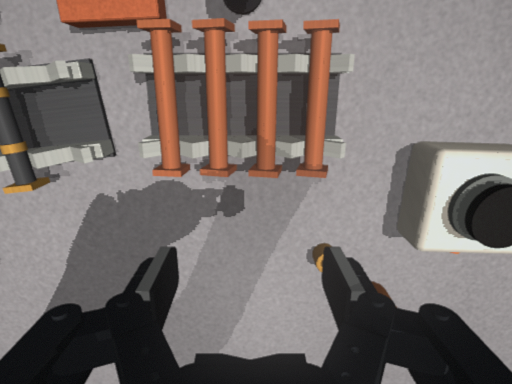

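All four copper tubes sit in their own notch pairs, at (167,98), (217,98), (267,98) and (317,98), with the flanges outside the rails. Next the jar: amber with a blue lid at top (348,225). I move above it and measure the mixer head and jar.

```bash
python3 -m creep '[[-0.2,0.13,0,0,0,0,1],[-0.22,0.14,0,0,0,0,1],[-0.22,0.14,0,0,0,0,1],[-0.18,0.14,0,0,0,0,1],[0,0.1,0,0,0,0,1]]'; python3 -m creep '[[0,0,0,0,0,0,1],[0,0,0,0,0,0,1]]'>/dev/null
python3 look.py w10; python3 - <<'E'
from lib import *
st=dict(np.load("pics/w10s.npz"));im=np.load("pics/w10.npy");C=cam("wrist",st);print(st["tool_pos"])
t=np.load("pics/w10t.npy");T=cam("top")
m=mask(t,(0,0,0),(180,255,85));m[:150]=0;m[198:]=0;m[:,:355]=0;m[:,398:]=0
for s in blobs(m,100): print("head top",s[1],cv2.minEnclosingCircle(s[2]),ray(T,s[1][0],.086)[:2],ray(T,np.array(cv2.minEnclosingCircle(s[2])[0]),.086)[:2])
w=mask(t,(0,0,150),(180,45,255));w[:140]=0;w[210:]=0;w[:,:340]=0;w[:,:][:,410:]=0
for s in blobs(w,300): print("housing",s[1],*seg(T,s[1],.056))
for s in blobs(mask(im,(100,120,40),(125,255,255)),200): print("lid wrist",s[0],s[1],ray(C,s[1][0],.064)[:2])
plan(.414,-.265,.026,-2.4)
E
```

```text
time: 32.52
tool_pos: [0.4289, -0.2507, 0.2035]
orientation: [3.14, -0.074, -0.003]
contact_force: [0.7, -0.2, -0.1]
finger_gap: 0.0854
grip_force: 0.0
Cu top [314. 138.] [ 0.6731 -0.1866] -1.804570208758336 0.13336014706589683 0.025892584645415558
Cu top [298. 138.] [ 0.6737 -0.1403] -1.5566052777252475 0.13334048322628494 0.025888415604073914
Cu top [282. 136.] [ 0.6789 -0.0927] -2.4325442794187917 0.13691941475959582 0.02627908032172738
[ 0.4322 -0.2475  0.2031]
head top ((368.091064453125, 178.9667510986328), (16.343141555786133, 44.56731414794922), 36.25383758544922) ((369.76983642578125, 180.23016357421875), 22.346824645996094) [ 0.5378 -0.3188] [ 0.5343 -0.3232]
housing ((376.0, 171.5), (37.0, 38.0), 90.0) [ 0.5634 -0.349 ] 89.19432180247334 0.10616115315436121 0.10433353730050406
lid wrist 1669.5 ((271.0, 195.0), (46.0, 46.0), 90.0) [ 0.415  -0.2667]
from [ 0.4322 -0.2468  0.2031] turn [-0.0002  0.0003  0.0007] shift [-0.087   0.0947  0.8854]
```

View pics/w10.png

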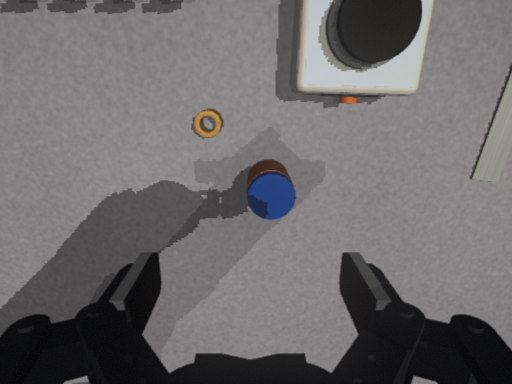

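The jar's lid is at (271,195), amber sides above it, and the mixer head disc centre is near (380,18). I get the head position from both views and grasp the jar.

```bash
python3 - <<'E'
from lib import *
st=dict(np.load("pics/w10s.npz"));C=cam("wrist",st);T=cam("top")
t=np.load("pics/top0.npy")
m=mask(t,(0,0,0),(180,255,85));m[:155]=0;m[190:]=0;m[:,:360]=0;m[:,394:]=0
for s in blobs(m,100): print("head top",s[1],ray(T,s[1][0],.086)[:2])
print("top eye",ray(T,np.array([376.7,172.5]),.086),"wrist",ray(C,np.array([379.5,19.]),.086))
plan(.4145,-.266,.028,-2.4)
E
python3 -m creep '[[-0.08,0.103,0.1,0,0,0,1],[0,0,0.25,0,0,0,1],[0,0,0.25,0,0,0,1],[0,0,0.2,0,0,0,1],[0,0,0.06,0,0,0,1]]';python3 -m creep '[[0,0,0,0,0,0,1],[0,0,0,0,0,0,1]]'
python3 -c "
from lib import *
plan(.4145,-.266,.028,-2.4)"
```

```text
head top ((376.5, 172.5), (21.0, 23.0), 90.0) [ 0.5552 -0.3424]
top eye [ 0.5552 -0.3429  0.086 ] wrist [ 0.5563 -0.3479  0.086 ]
from [ 0.4322 -0.2468  0.2031] turn [-0.0002  0.0003  0.0007] shift [-0.0843  0.0996  0.8754]
time: 33.5
tool_pos: [0.4139, -0.2661, 0.0294]
orientation: [-3.138, 0.063, 0.006]
contact_force: [-0.4, -1.1, -0.7]
finger_gap: 0.0856
grip_force: 0.0
time: 33.75
tool_pos: [0.4156, -0.2681, 0.0327]
orientation: [3.14, -0.064, 0.003]
contact_force: [0.4, -0.1, -0.7]
finger_gap: 0.0854
grip_force: 0.0
from [ 0.4156 -0.2681  0.0327] turn [ 0.0004 -0.0005  0.0003] shift [-0.0062 -0.0102  0.0236]
```

```bash
python3 -m creep '[[0,-0.01,0.04,0,0,0,1],[0,0,0,0,0,0,1],[0,0,0,0,0,0,0.4],[0,0,0,0,0,0,0.4],[0,0,0,0,0,0,0.4]]' 50; python3 -m creep '[[0,0,0,0,0,0,0.4],[0,0,0,0,0,0,0.4],[0,0,0,0,0,0,0.4]]' 50; python3 -m creep '[[0,0,-0.1,0,0,0,0.4],[0,0,-0.25,0,0,0,0.4],[0,0,-0.25,0,0,0,0.4],[0,0,0,0,0,0,0.4],[0,0,0,0,0,0,0.4]]'
python3 - <<'E'
from lib import *
plan(.5557,-.3445,.14,-2.4)
t=grab_frame("wrist");cv2.imwrite("pics/w11.png",t[:,:,::-1])
E
```

```text
time: 34.38
tool_pos: [0.4148, -0.266, 0.0239]
orientation: [3.14, -0.065, 0.0]
contact_force: [-1.0, 0.2, 5.2]
finger_gap: 0.0466
grip_force: 51.0
time: 34.75
tool_pos: [0.4148, -0.2659, 0.0239]
orientation: [3.141, -0.065, 0.0]
contact_force: [-1.4, -0.1, 5.8]
finger_gap: 0.0462
grip_force: 51.0
time: 35.38
tool_pos: [0.4143, -0.2649, 0.1428]
orientation: [-3.14, 0.064, 0.002]
contact_force: [-0.7, 0.2, -1.3]
finger_gap: 0.0465
grip_force: 51.9
from [ 0.4143 -0.2649  0.1428] turn [-0.0003  0.0004  0.0003] shift [0.7228 0.3682 0.0141]
```

View pics/w11.png

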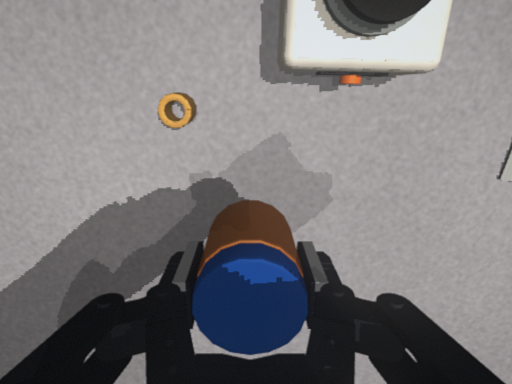

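The jar is held upright between the pads, lid at (250,300). I carry it over the mixer head.

```bash
python3 -m creep '[[0.09,0.045,0,0,0,0,0.4],[0.17,0.085,0,0,0,0,0.4],[0.18,0.095,0,0,0,0,0.4],[0.16,0.08,0,0,0,0,0.4],[0.09,0.045,0,0,0,0,0.4]]'; python3 -m creep '[[0.03,0.015,0,0,0,0,0.4],[0,0,0.05,0,0,0,0.4],[0,0,0.05,0,0,0,0.4],[0,0,0,0,0,0,0.4],[0,0,0,0,0,0,0.4]]'
python3 - <<'E'
from lib import *
plan(.5557,-.3445,.11,-2.4)
E
```

```text
time: 36.05
tool_pos: [0.5502, -0.3414, 0.1406]
orientation: [-3.139, 0.065, 0.005]
contact_force: [-0.8, 0.1, -1.9]
finger_gap: 0.0464
grip_force: 51.9
time: 36.67
tool_pos: [0.5553, -0.3444, 0.1234]
orientation: [-3.141, 0.065, 0.001]
contact_force: [0.2, -0.6, -0.8]
finger_gap: 0.0468
grip_force: 51.9
from [ 0.5553 -0.3444  0.1234] turn [-0.      0.0002  0.0001] shift [0.0018 0.0004 0.0671]
```

```bash
python3 -m creep '[[0,0,0.03,0,0,0,0.4],[0,0,0.03,0,0,0,0.4],[0,0,0.02,0,0,0,0.4],[0,0,0,0,0,0,0.4]]'; python3 -m creep '[[0,0,0.02,0,0,0,0.4],[0,0,0.02,0,0,0,0.4],[0,0,0,0,0,0,0.4]]' 
```

```text
time: 37.17
tool_pos: [0.5556, -0.3444, 0.1077]
orientation: [-3.141, 0.065, 0.001]
contact_force: [-0.9, 1.1, 5.3]
finger_gap: 0.0464
grip_force: 52.3
time: 37.55
tool_pos: [0.5556, -0.3444, 0.1009]
orientation: [-3.14, 0.065, -0.0]
contact_force: [-3.9, 2.8, 11.5]
finger_gap: 0.0464
grip_force: 53.3
```

```bash
python3 -m creep '[[0,0,0.01,0,0,0,0.4],[0,0,0,0,0,0,0.4]]'; python3 -m creep '[[0,0,0.01,0,0,0,0.4],[0,0,0,0,0,0,0.4]]' 
```

```text
time: 37.8
tool_pos: [0.5557, -0.3445, 0.1009]
orientation: [-3.14, 0.065, -0.002]
contact_force: [-5.6, 5.3, 21.5]
finger_gap: 0.0466
grip_force: 54.4
time: 38.05
tool_pos: [0.5558, -0.3445, 0.1008]
orientation: [-3.14, 0.065, -0.003]
contact_force: [-7.9, 8.7, 34.3]
finger_gap: 0.0466
grip_force: 55.6
```

The head is on its stop, since the position no longer changes. I ease off a little and hold for over two seconds.

```bash
python3 -m creep '[[0,0,-0.01,0,0,0,0.4],[0,0,0,0,0,0,0.4],[0,0,0,0,0,0,0.4],[0,0,0,0,0,0,0.4],[0,0,0,0,0,0,0.4]]'; python3 -m creep '[[0,0,0,0,0,0,0.4],[0,0,0,0,0,0,0.4],[0,0,0,0,0,0,0.4],[0,0,0,0,0,0,0.4],[0,0,0,0,0,0,0.4]]';python3 -m creep '[[0,0,0,0,0,0,0.4],[0,0,0,0,0,0,0.4],[0,0,0,0,0,0,0.4],[0,0,0,0,0,0,0.4],[0,0,0,0,0,0,0.4]]'; python3 -m creep '[[0,0,-0.1,0,0,0,0.4],[0,0,-0.15,0,0,0,0.4],[0,0,-0.15,0,0,0,0.4],[0,0,0,0,0,0,0.4]]'
python3 - <<'E'
from lib import *
plan(.402,.278,.15,-2.4)
E
```

```text
time: 38.67
tool_pos: [0.5557, -0.3445, 0.1009]
orientation: [-3.14, 0.065, -0.002]
contact_force: [-5.5, 5.3, 21.7]
finger_gap: 0.0465
grip_force: 54.0
time: 39.3
tool_pos: [0.5557, -0.3444, 0.1008]
orientation: [-3.14, 0.065, -0.002]
contact_force: [-6.2, 5.4, 21.5]
finger_gap: 0.0463
grip_force: 54.0
time: 39.92
tool_pos: [0.5557, -0.3445, 0.1009]
orientation: [-3.14, 0.065, -0.002]
contact_force: [-5.4, 5.1, 22.4]
finger_gap: 0.0468
grip_force: 54.0
time: 40.42
tool_pos: [0.5569, -0.3458, 0.1796]
orientation: [3.138, -0.065, 0.006]
contact_force: [0.7, -0.5, -1.8]
finger_gap: 0.0465
grip_force: 51.9
from [ 0.5569 -0.3458  0.1796] turn [ 0.0009 -0.0012  0.0002] shift [-0.9046 -3.0837  0.1482]
```

```bash
python3 -m creep '[[-0.03,-0.1,0,0,0,0,0.4],[-0.06,-0.2,0,0,0,0,0.4],[-0.06,-0.21,0,0,0,0,0.4],[-0.06,-0.21,0,0,0,0,0.4],[-0.06,-0.21,0,0,0,0,0.4]]'; python3 -m creep '[[-0.06,-0.21,0,0,0,0,0.4],[-0.06,-0.21,0,0,0,0,0.4],[-0.06,-0.21,0,0,0,0,0.4],[-0.06,-0.21,0,0,0,0,0.4],[-0.06,-0.21,0,0,0,0,0.4]]'; python3 -m creep '[[-0.06,-0.21,0,0,0,0,0.4],[-0.06,-0.21,0,0,0,0,0.4],[-0.06,-0.21,0,0,0,0,0.4],[-0.06,-0.21,0,0,0,0,0.4],[-0.05,-0.15,0,0,0,0,0.4]]';python3 -m creep '[[-0.02,-0.06,0,0,0,0,0.4],[0,0,0,0,0,0,0.4],[0,0,0,0,0,0,0.4]]'
python3 - <<'E'
from lib import *
st=observe();im=grab_frame("wrist");C=cam("wrist",st);cv2.imwrite("pics/w12.png",im[:,:,::-1])
for s in blobs(mask(im,(7,70,60),(22,220,255)),400): print(s[0],s[1],ray(C,s[1][0],.004)[:2],seg(C,s[1],.004)[2:])
plan(.402,.278,.06,-2.4)
E
```

```text
time: 41.05
tool_pos: [0.5082, -0.1548, 0.1761]
orientation: [-3.141, 0.065, 0.004]
contact_force: [0.5, 0.9, -2.2]
finger_gap: 0.0467
grip_force: 51.9
time: 41.68
tool_pos: [0.457, 0.0572, 0.1765]
orientation: [3.14, -0.065, -0.003]
contact_force: [1.4, 1.0, -2.2]
finger_gap: 0.0465
grip_force: 51.9
time: 42.3
tool_pos: [0.407, 0.2579, 0.1763]
orientation: [3.14, -0.062, -0.003]
contact_force: [0.3, -0.2, -2.2]
finger_gap: 0.0468
grip_force: 51.9
time: 42.68
tool_pos: [0.4053, 0.2665, 0.1773]
orientation: [3.14, -0.069, -0.001]
contact_force: [-0.4, -0.1, -1.4]
finger_gap: 0.0467
grip_force: 51.9
1011.5 ((4.5, 197.0), (73.90673828125, 22.46913719177246), 68.19859313964844) [0.3866 0.5285] (np.float64(0.0776802656798856), np.float64(0.0273695236939532))
7521.5 ((250.0, 205.5), (141.0, 106.0), 90.0) [0.365  0.2679] (np.float64(0.16376677058143918), np.float64(0.12353588860876823))
797.0 ((304.5, 83.5), (31.0, 33.0), 90.0) [0.4867 0.2107] (np.float64(0.030886948841230815), np.float64(0.027914714243395054))
from [0.4054 0.2665 0.1774] turn [ 0.0003  0.0001 -0.0007] shift [-0.0194 -0.0568  0.5871]
```

View pics/w12.png

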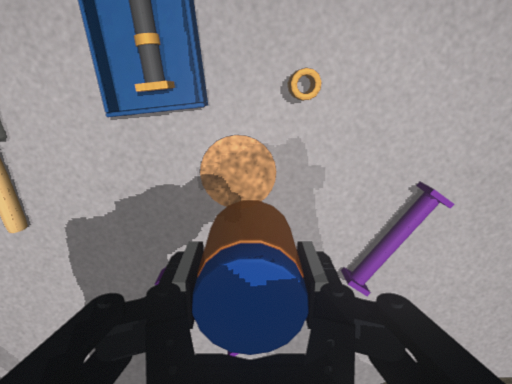

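The mat is at (238,171), partly behind the jar, and the finished piece still lies in the tray at the top left. I line up and lower.

```bash
python3 -m creep '[[-0.02,-0.057,0.1,0,0,0,0.4],[0,0,0.2,0,0,0,0.4],[0,0,0.2,0,0,0,0.4],[0,0,0.1,0,0,0,0.4],[0,0,0,0,0,0,0.4]]'
python3 - <<'E'
from lib import *
st=observe()
s2=dict(st);s2["tool_pos"]=np.array([.4054,.2665,.1774]);s2["orientation"]=np.array([3.14,-.069,-.001])
print("mat wrist",ray(cam("wrist",s2),np.array([238.5,171.5]),.004))
plan(.402,.278,.03,-2.4)
E
```

```text
time: 43.35
tool_pos: [0.4011, 0.278, 0.0565]
orientation: [3.139, -0.069, -0.004]
contact_force: [0.5, -0.3, -1.0]
finger_gap: 0.0466
grip_force: 51.9
mat wrist [0.4033 0.2782 0.004 ]
from [0.4011 0.278  0.0565] turn [ 0.0007  0.0008 -0.0006] shift [ 0.0045 -0.0002  0.1323]
```

```bash
python3 -m creep '[[0,0,0.05,0,0,0,0.4],[0,0,0.04,0,0,0,0.4],[0,0,0.02,0,0,0,0.4],[0,0,0.01,0,0,0,0.4],[0,0,0,0,0,0,0.4]]';python3 -m creep '[[0,0,0.01,0,0,0,0.4],[0,0,0,0,0,0,0.4]]';python3 -m creep '[[0,0,0.01,0,0,0,0.4],[0,0,0,0,0,0,0.4]]'
```

```text
time: 43.98
tool_pos: [0.4012, 0.2799, 0.0335]
orientation: [-3.141, 0.065, 0.001]
contact_force: [-0.6, 0.4, -2.0]
finger_gap: 0.0466
grip_force: 51.9
time: 44.22
tool_pos: [0.4012, 0.2799, 0.0314]
orientation: [-3.141, 0.065, 0.001]
contact_force: [0.2, 0.7, -1.2]
finger_gap: 0.0465
grip_force: 51.9
time: 44.48
tool_pos: [0.4011, 0.2798, 0.0293]
orientation: [3.141, -0.065, -0.001]
contact_force: [-0.7, -0.7, -2.6]
finger_gap: 0.0465
grip_force: 51.9
```

```bash
python3 -m creep '[[0,0,0.008,0,0,0,0.4],[0,0,0,0,0,0,0.4]]';python3 -m creep '[[0,0,0.005,0,0,0,0.4],[0,0,0,0,0,0,0.4]]'
```

```text
time: 44.72
tool_pos: [0.4013, 0.2799, 0.0279]
orientation: [-3.141, 0.065, 0.001]
contact_force: [0.1, 0.8, 0.3]
finger_gap: 0.0465
grip_force: 52.3
time: 44.98
tool_pos: [0.4014, 0.2799, 0.0279]
orientation: [-3.14, 0.065, 0.0]
contact_force: [-1.9, -0.5, 12.4]
finger_gap: 0.0466
grip_force: 53.5
```

The jar is on the mat. I open, rise, back away and check.

```bash
python3 -m creep '[[0,0,0,0,0,0,0.9],[0,0,0,0,0,0,0.9],[0,0,0,0,0,0,0.9],[0,0,0,0,0,0,0.9],[0,0,-0.05,0,0,0,0.9]]';python3 -m creep '[[0,0,-0.15,0,0,0,0.9],[0,0,-0.3,0,0,0,0.9],[0,0,-0.3,0,0,0,0.9],[0,0,-0.2,0,0,0,0.9],[0,0,0,0,0,0,0.9]]'; python3 -m creep '[[0,0.25,0,0,0,0,0.9],[0,0.25,0,0,0,0,0.9],[0,0.25,0,0,0,0,0.9],[0,0,0,0,0,0,0.9],[0,0,0,0,0,0,0.9]]'
python3 look.py w13; python3 - <<'E'
from lib import *
t=np.load("pics/w13t.npy");T=cam("top")
for s in blobs(mask(t,(100,120,50),(125,255,255)),60):
    if s[1][0][0]<200: print("blue",s[0],s[1][0],ray(T,s[1][0],.068)[:2])
s=grab_frame("scene");a=cv2.resize(s[120:320,100:440],(680,400),interpolation=cv2.INTER_CUBIC);cv2.imwrite("pics/s13.png",a[:,:,::-1])
E
```

```text
time: 45.6
tool_pos: [0.4008, 0.2795, 0.0366]
orientation: [3.14, -0.065, -0.003]
contact_force: [0.4, 0.6, -0.5]
finger_gap: 0.077
grip_force: 0.0
time: 46.22
tool_pos: [0.4029, 0.2808, 0.2302]
orientation: [-3.136, 0.065, -0.007]
contact_force: [-0.1, 0.2, -0.0]
finger_gap: 0.0767
grip_force: 0.0
time: 46.85
tool_pos: [0.3948, 0.1303, 0.2265]
orientation: [-3.141, 0.065, 0.002]
contact_force: [-0.3, 1.5, 0.1]
finger_gap: 0.0768
grip_force: 0.0
Cu top [314. 138.] [ 0.6731 -0.1866] -1.804570208758336 0.13336014706589683 0.025892584645415558
Cu top [298. 138.] [ 0.6737 -0.1403] -1.5566052777252475 0.13334048322628494 0.025888415604073914
Cu top [282. 136.] [ 0.6789 -0.0926] -2.404142499177325 0.13690841939621604 0.026277969020494188
blue 780.5 (127.25476837158203, 181.61436462402344) [0.5427 0.3376]
blue 108.5 (64.5, 130.0) [0.6903 0.5149]
blue 70.5 (64.5, 103.0) [0.7679 0.5178]
blue 629.5 (16.78461456298828, 109.37692260742188) [0.7513 0.6503]
blue 356.0 (43.34579086303711, 114.06858825683594) [0.7368 0.5756]
```

View pics/s13.png

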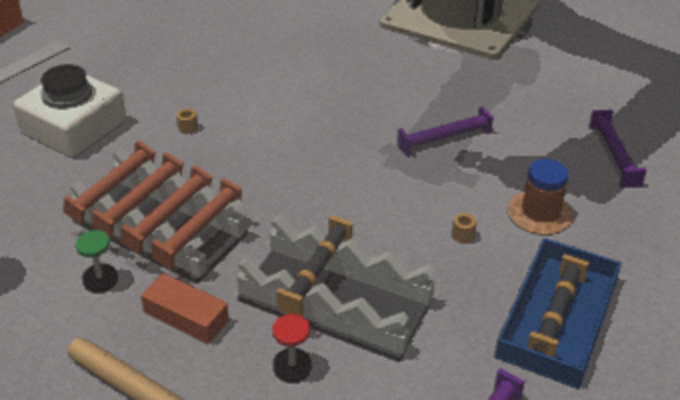

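The scene view shows the four tubes level in the green jig around (150,205), and the hot jig's piece is in place at (315,265). The finished piece is in the tray at (560,305), and the jar stands upright on the mat at (545,190). Handing in.

```bash
python3 -c "
from workcell import finish_job
print(finish_job())"
```

```text
the job is handed in; nothing more can be done
None
```

I handed the job in with every step done. The finished piece from the green-marked jig is in the blue tray, and all four copper tubes are level in that jig. The jar was held pressed on the mixer head for over two seconds and now stands on the mat. The last camera view showed everything in place and the hot jig's piece still seated; the hand-in call returned no verdict.

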